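# Draw out the telescopic brush against the brush rest

### The job

Take the telescopic brush (thin steel rod, push button in the side of its handle) out of the tray, leaving the plain brush and the things around where they are, and lower its rod, still pushed in, into the fork of the brush rest with the head behind the fork. Gripping the handle with the button squeezed in, pull it straight back, without forcing it, past the first stop to the second, where the rod is fully out. Finish holding it there, drawn out against its spring, button still squeezed, handle level and clear of the tray.

Things in the scene. Friction and masses are not known exactly. Their poses are not given: they have to be found in the camera images.
- brush_grip (a point): Telescopic brush, loose in the tray: the point on its handle's axis in the middle of the button, where to grip (17 mm above the handle's underside). x axis: towards the head; z: up as it lies. The black button, 22 mm long, 20 mm high, stands 5.5 mm out of the handle's +y side: the grasp across handle and button is 31.5 mm wide, 27.5 mm with it squeezed in. Mass about 0.16 kg.
- brush_head (a point): Centre of the head's back plate, carried by the rod: 112 mm ahead of brush_grip with the rod in, 192 mm at the second stop; axes as brush_grip. The plate is 16 mm along the rod, 46 mm wide (y), 28 mm high (z); bristles stand 13 mm further forward. A collar 15 mm thick reaches from the plate back to 14 mm behind this point.
- brush_rod (a joint): How far the rod is drawn out, m: 0 fully in, 0.04 first stop, 0.08 second stop (fully out). With the button out it locks at 0 and at the first stop; with the button held in it slides freely from 0 to 0.08. A return spring of about 1.4 N (in) to 3 N (out) draws it back in.
- brush_button (a joint): How far the button is squeezed in, m: 0 out, 0.004 fully in; the lock is free from about 0.0025. A grip across it presses it (spring 2 to 5 N); it springs out when let go.
- plain_mid (a point): Look-alike that stays in the tray: plain one-piece brush with the same handle and head but no button and a thick 17 mm neck. Point on its handle's axis, 60 mm behind the handle's front end; axes as brush_grip. It and the telescopic brush swap places.
- tray: Fixed open wooden utensil tray, 210 x 265 mm, 30 mm high, walls and floor 5 mm; origin at the centre of its underside, x across the brushes, y along them. The brushes lie side by side about 80 mm apart, heads towards the robot's left; a teaspoon lies across the tray's right end.
- rest: The forked brush rest as a whole: base plate 60 x 90 mm, origin under its centre, 90 mm straight below rest_slot; axes as rest_slot.
- rest_slot (a point): Forked steel brush rest, fixed to the worktop: middle of its slot, 90 mm above the worktop, where the rod's axis should come. x axis: level, square to the 8 mm upright plate, towards the side where the head goes; pull the handle towards -x. Slot 20 mm wide (y), open at the top, bottom 10 mm below this point; prongs 52 mm wide overall, flared tips up to 36 mm above this point.
- brush: Grey handle of the telescopic brush (carries rod, head, button): 110 mm long, 26 mm wide, 34 mm high, plus a 6 mm rear cap. Origin: middle of its underside, 17 mm below the axis and 5 mm ahead of brush_grip, so the handle ends 60 mm ahead of brush_grip; axes as brush_grip. With the rod in, 38 mm of bare steel rod, 8 mm thick, on the axis, show between handle and head collar.
- salt_shaker: Bystander: glass salt shaker, 44 mm thick, 90 mm high, origin under its centre.
- mug_tea: Bystander: spotted mug, 82 x 114 mm, 91 mm high, origin under its centre.
- honey_jar: Bystander: lidded glass jar, 65 mm thick, 100 mm high, origin under its centre.
- tealight: Bystander: tealight, 38 mm wide, 15 mm high, origin under its centre.
- striped_beaker: Bystander: striped beaker, 69 mm wide, 85 mm high, origin under its centre.

How it is judged (in metres and radians):
On the way, in this order (a step that is already met when the one before it is completed fails the run):
1. the telescopic brush is lifted clear of the tray (height (world z) of brush_grip above 0.065 m and contact force between brush and tray below 0.1 N and contact force between the fingers and brush above 2 N), for 0.2 s.
2. its head sits behind the fork, the rod in the slot and still pushed in (x of brush_head in the frame of rest_slot between 0.008 and 0.045 m and y of brush_head in the frame of rest_slot between -0.015 and 0.015 m and z of brush_head in the frame of rest_slot between -0.018 and 0.018 m and value of joint brush_rod below 0.025 m), for 0.2 s.
3. with the button squeezed in, the rod is drawn past its first stop (x of brush_head in the frame of rest_slot between 0.008 and 0.045 m and y of brush_head in the frame of rest_slot between -0.015 and 0.015 m and z of brush_head in the frame of rest_slot between -0.018 and 0.018 m and value of joint brush_rod above 0.05 m and value of joint brush_button above 0.002 m).
At the end, for the whole second after the job is handed in: Rod at rest, drawn out at least 75 of 80 mm; button squeezed; fingers grip the handle, level within 11 degrees, 65 mm or more up, off the tray; head centre 8 to 45 mm behind the fork's middle plane, within 15 mm sideways and 18 mm in height of the slot point (all of step 1 and x of brush_head in the frame of rest_slot between 0.008 and 0.045 m and y of brush_head in the frame of rest_slot between -0.015 and 0.015 m and z of brush_head in the frame of rest_slot between -0.018 and 0.018 m and value of joint brush_rod above 0.075 m and velocity of joint brush_rod between -0.02 and 0.02 m/s and value of joint brush_button above 0.002 m and angle between brush_grip's own z axis and vertical below 0.2 rad); the arm keeps its last pose, push and grip.
It fails at once if the brush is forced against the rest with more than 60 N (contact force between brush and rest above 60 N).
It fails at once if the plain brush is shifted by more than 40 mm (distance of plain_mid from where it was at the start of the episode above 0.04 m).
It fails at once if a bystander (salt shaker, mug, honey jar, tealight, beaker) is shifted by more than 30 mm (distance of any of salt_shaker, mug_tea, honey_jar, tealight, striped_beaker from where it was at the start of the episode above 0.03 m).
It also fails if it takes over 40 s, if anything falls off the work surface, if the arm or the gripper's body presses on something with over 40 N, if the wrist force passes 120 N, or if a joint passes its speed limit or range.

### The arm

A 6-joint arm with a two-finger parallel gripper is mounted at the origin on a cart in front of the work surface, level with it; the furniture and walls round the work are solid. World frame = base frame: x ahead of the robot, y to its left, z up, the work surface at z = 0. Lengths are in mm, angles in degrees, forces in N, time in s.
With the tool pointing down it reaches from about 350 to 850 mm from the base axis. Payload 8.1 kg.
Tool frame: the origin (TCP) lies at the very end of the fingers, on their centre line; the grasp point (between the pads) lies 19 mm behind it; z points along the fingers, y is the line along which they close (so a half turn about z gives the same grasp; the last joint's range is limited). The gripper opens to 85 mm and grips with 20 to 120 N. Pads are 22 mm wide; open, the fingers measure 114 mm over their backs; the gripper's body (76 mm by 85 mm) begins 54 mm behind the grasp point. The pads swing forward as they close: fully open they stand 13 mm farther back than shut.
Start: joints at [68.847, 7.471, 85.268, -0, 87.261, -4.893], TCP at [167.981, 576.01, 231.292] pointing down, gripper open.
Joint ranges: [-169.43, 169.43], [-51.17, 129.36], [1.28, 143.12], [-76.62, 256.62], [0, 156.53], [-152.29, 152.29]. Speed limits (degrees/s): [136.94, 136.94, 159.86, 180, 180, 180].

### API

Orientations are given as [roll, pitch, yaw] about the fixed x, y, z axes, in that order (R = Rz(yaw) Ry(pitch) Rx(roll)).
In Python, from bench import r gives the robot as it stands.
- The arm moves only by the shell command python3 -m jog 'ROWS' [FORCE]. ROWS is JSON, a list of rows, each a list of 7 numbers: the turn, a rotation vector about the tool's x, y, z in degrees, then the shift along the tool's x, y, z in mm, then the closure, from -1 (fully open) to 1 (shut), so that 0 is half open. A call has 1 to 5 rows; each row shifts and turns the commanded pose from where the row before left it, along the tool's axes as they then stand; what a row does not reach is not made up. A row lasts 1/10 s, in which the tool goes at most 50 mm and 8.59 degrees, less where a joint would pass 70% of its speed; a pose out of reach is approached as far as the arm can. A call is refused whole if a number of a shift passes 50 or a number of a turn 8.59, either way. A call with a gripper value outside its range is refused whole. The fingers move at their own pace and stop on an object; FORCE is the grip in N (left out, the last holds). Time passes only in rows, so rows that do not move let the fingers close. It gives the time, the measured TCP pose, the force, the opening and the grip force at its end, in the units of the state.
- r.sense(): the state, without advancing time (a new reading comes with each control period).
- r.snapshot(name): name is "side" or "top" or "wrist"; returns a dict with "pixels" (384x512x3 uint8, red, green, blue), "fx", "fy", "cx", "cy" (pixels), "k1" (the pictures are not rectified: a ray, as slopes to the right and down, at radius r is drawn at 1 + k1 r^2 times it, then the intrinsics apply), "world_to_cam" (4x4, takes a point from world to camera coordinates); the wrist camera has in their place "hand_eye" (4x4, takes a point from camera to tool coordinates, whose origin is the TCP and whose axes are the flange's). Camera axes: x right, y up, looking along -z (the intrinsics and any distortion apply to the point x, -y, -z); pixel columns grow to the right and rows downward; lengths in mm; the calibration is good to about 2 mm. A picture is of the moment at which its call begins: read the wrist's pose just before it. There is no depth.
- r.hand_in(): hands the job in; it is judged then, once.
The state is a dict: "time": time; "joint_pos": joint angles; "qd": joint speeds; "joint_efforts": joint torques, N m; "tool_pos": TCP position; "tcp_rot": TCP orientation; "ft_force": force on the tool from outside, world axes, zero at the start; "wrist_torque": the same for the moment, N m; "finger_gap": finger opening in mm; "grip_force": force on a finger pad.
Only numpy, scipy, OpenCV 4.12 (cv2) and the standard library are available. Lean on these libraries where they do the work, as an engineer would, in place of code of your own. Each camera call takes 0.05 s, during which the arm holds its last target. There are 200 camera calls.

## Working session

There is one attempt and no reset: what is moved stays moved. The work goes in short steps, Python scripts to look and compute and a shell command to move; the robot and the scene stay as the last step left them, time stands still between calls to the robot, and variables do not carry over. Pictures are saved under pics/ and viewed, at most 12 in all, crops included, and the job is handed in when it is done.

```bash
mkdir -p pics; ls
python3 - <<'E'
from bench import r
import cv2,pickle
print(r.sense())
for n in("top","side","wrist"):
    s=r.snapshot(n); pickle.dump(s,open(f"pics/{n}0.pkl","wb"))
    cv2.imwrite(f"pics/{n}0.png",s["pixels"][:,:,::-1]); print(n,{k:(v.tolist() if hasattr(v,'tolist') else v) for k,v in s.items() if k!="pixels"})
E
```

```text
pics
{'time': 0.0, 'joint_pos': array([ 6.88476754e+01,  7.51497381e+00,  8.53308971e+01, -7.91265972e-04,
        8.72616937e+01, -4.89435441e+00]), 'qd': array([0.03862381, 0.02081887, 0.05745386, 0.04034915, 0.05677008,
       0.08655551]), 'joint_efforts': array([ 9.15120690e-04, -5.69357371e+01, -5.00573552e+01, -2.15891455e-04,
        1.40571536e-02, -2.63373664e-05]), 'tool_pos': array([167.77013822, 575.48083159, 230.23033295]), 'tcp_rot': array([-1.79892760e+02, -8.38986468e-03,  1.63742061e+02]), 'ft_force': array([ 0.43695271,  0.33284345, -0.28736294]), 'wrist_torque': array([0.04549158, 0.05124721, 0.00642876]), 'grip_force': 0.0, 'finger_gap': 85.70554873118597}
top {'fx': 406.4558242707542, 'fy': 406.4558242707542, 'cx': 254.10693750059892, 'cy': 186.16646858849455, 'k1': -0.01936934393339961, 'world_to_cam': [[0.1600236286118556, -0.9871127240558375, 0.0009530440488195585, 69.72614800897966], [0.9665800272395899, 0.1568907694436818, 0.2027519109771424, -570.7854500666677], [-0.20028851496630667, -0.031523903159881704, 0.9792296739285211, -902.7326664573959], [0.0, 0.
[... 184 characters left out ...]
78866, -0.27420837963932815, 0.017487606916422333, -475.2360830770809], [0.16506973589271057, 0.6273520056873994, 0.7610397120074013, -215.22338699508154], [-0.21965435154442078, -0.7288615955691254, 0.6484695369499086, -768.5067202005888], [0.0, 0.0, 0.0, 1.0]]}
wrist {'fx': 295.3052697098125, 'fy': 295.3052697098125, 'cx': 256.6437432061251, 'cy': 193.7463383101342, 'k1': -0.022103882637318405, 'hand_eye': [[0.0007308134709938076, 0.9550159463446953, 0.2965535502047044, 76.68828264265879], [0.9999997297342919, -0.0006741348188637204, -0.00029338300424668675, -0.14031077136000825], [-8.026837359146707e-05, 0.2965536844647011, -0.9550161809034422, -142.34598249371058], [0.0, 0.0, 0.0, 1.0]]}
```

View pics/top0.png

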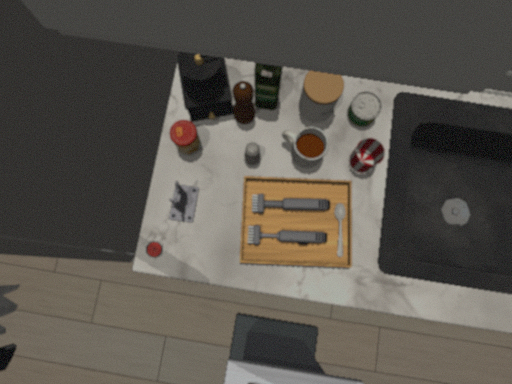

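View pics/side0.png

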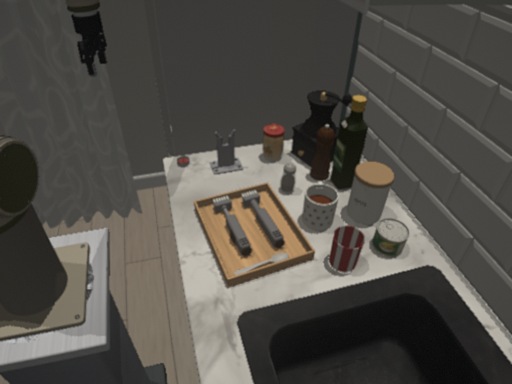

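The top view shows two brushes in the tray, at about (288,237) and (291,204), with the rest at (180,203). The nearer one appears to have the button, at about (303,242). I'll enlarge both areas.

```bash
cat > h.py <<'E'
import numpy as np,cv2,pickle
from scipy.spatial.transform import Rotation as R
def load(n): return pickle.load(open(f"pics/{n}.pkl","rb"))
def cam(s,tcp=None,rpy=None):
    if "world_to_cam" in s: return np.array(s["world_to_cam"])
    T=np.eye(4);T[:3,:3]=R.from_euler("xyz",rpy,degrees=True).as_matrix();T[:3,3]=tcp
    return np.linalg.inv(T@np.array(s["hand_eye"]))
def KD(s): return np.array([[s["fx"],0,s["cx"]],[0,s["fy"],s["cy"]],[0,0,1.]]),np.array([s["k1"],0,0,0,0])
def px2w(s,W,uv,z):
    K,D=KD(s); n=cv2.undistortPoints(np.array([[uv]],float),K,D)[0,0]
    d=W[:3,:3].T@np.array([n[0],-n[1],-1]); c=-W[:3,:3].T@W[:3,3]
    return c+d*(z-c[2])/d[2]
def w2px(s,W,P):
    K,D=KD(s); p=(W[:3,:3]@np.atleast_2d(P).T).T+W[:3,3]; p=p*[1,-1,-1]
    return cv2.projectPoints(p,np.zeros(3),np.zeros(3),K,D)[0][:,0]
E
python3 - <<'E'
from h import *
def crop(n,x,y,w,h,k): return cv2.resize(load(n)["pixels"][y:y+h,x:x+w,::-1],None,fx=k,fy=k,interpolation=cv2.INTER_CUBIC)
cv2.imwrite("pics/c1.png",crop("top0",142,160,215,112,3.7))
a=crop("side0",160,120,160,160,4);b=crop("side0",200,120,60,60,2)
cv2.imwrite("pics/c2.png",cv2.resize(a,(600,600)))
E
```

```text
(no output)
```

View pics/c1.png

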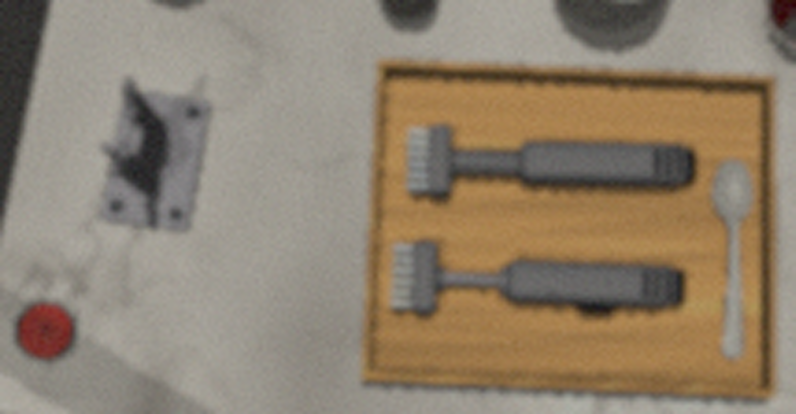

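View pics/c2.png

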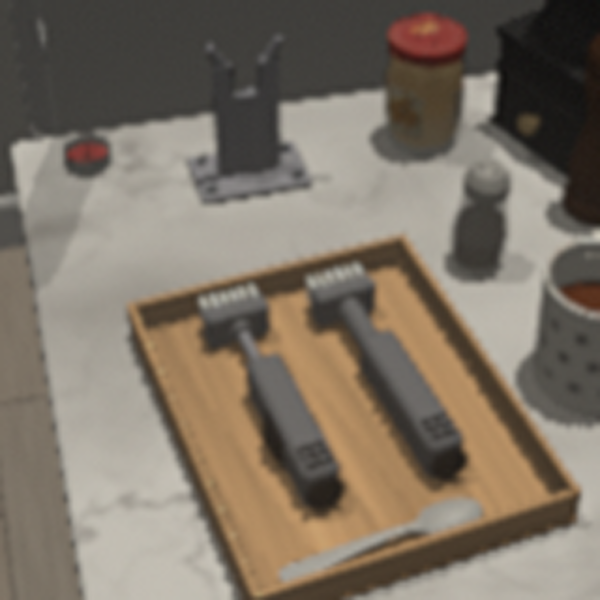

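c1 shows the telescopic brush (thin rod, button at crop (595,308)) nearer the robot, the plain brush farther away, and the rest's base corners at (190,230), (100,220) and (212,98). c2 shows the fork's prong tips at (212,42) and (278,40) and the slot bottom at (243,95). Next I'll fit both poses.

```bash
cat > fit.py <<'E'
from h import *
from scipy.optimize import least_squares
t,s=load("top0"),load("side0")
T=lambda u,v:(t,142+u/3.7,160+v/3.7)
S=lambda u,v:(s,160+u/3.75,120+v/3.75)
def fit(obs,z0,x0):
    def res(p,full=False):
        c,n=np.cos(p[2]),np.sin(p[2]); o=[]
        for (im,u,v),(x,y,z) in obs:
            o.append(w2px(im,cam(im),[p[0]*100+c*x-n*y,p[1]*100+n*x+c*y,z+z0])[0]-[u,v])
        return np.ravel(o)
    f=least_squares(res,x0,loss="soft_l1"); print(f.x[:2]*100,np.degrees(f.x[2])); print(np.round(f.fun if 0 else res(f.x).reshape(-1,2),1).tolist()); return f.x
if __name__=="__main__":
    print("brush")
    fit([(T(508,281),(60,0,0)),(T(683,287),(-56,0,0)),(T(595,310),(0,18.5,0)),(T(438,277),(104,0,7)),(T(470,280),(79,0,4)),
      (S(320,505),(-56,0,-10)),(S(247,345),(79,0,0)),(S(277,360),(60,0,17)),(S(235,325),(104,0,10))],22,[4,1,1.57])
    print("plain")
    fit([(T(522,162),(60,0,0)),(T(693,167),(-56,0,0)),(T(453,160),(104,0,7))],22,[4.5,1,1.57])
    print("rest")
    fit([(T(190,230),(-30,45,5)),(T(100,220),(30,45,5)),(T(212,98),(-30,-45,5)),
      (S(203,200),(-30,45,4)),(S(312,182),(-30,-45,4)),(S(190,155),(30,45,4)),(S(210,42),(0,26,126)),(S(281,38),(0,-26,126)),(S(243,96),(-4,0,80))],0,[4.5,3,1.57])
    print("tray corners",[px2w(t,cam(t),T(*q)[1:],30).round() for q in[(380,62),(775,78),(773,395),(365,382)]])
    for n,q,z in[("tealight",(46,331),15),("tin",(185,0),0)]: print(n,px2w(t,cam(t),T(*q)[1:],z).round())
    for n,q,z in[("jar",(184,132),100),("salt",(252,147),90)]: print(n,px2w(t,cam(t),q,z).round())
E
python3 fit.py
```

```text
brush
[456.23326645  25.39028103] 97.09633598496357
[[-1.1, -0.1], [-0.0, 0.1], [0.3, 0.8], [-0.5, 0.1], [1.3, -0.2], [1.2, 0.7], [0.5, 1.8], [-5.1, -2.1], [0.3, -2.0]]
plain
[535.24705749  26.87193265] 97.87569353661122
[[-0.7, 0.2], [0.7, -0.1], [-0.0, -0.1]]
rest
[494.93469161 325.95050836] 90.79788757591608
[[-0.2, -0.1], [0.1, -1.0], [0.2, 0.1], [-0.4, 0.4], [0.3, 0.3], [-0.9, 0.7], [-0.1, 0.4], [-0.9, -1.1], [1.1, -0.7]]
tray corners [array([578., 188.,  30.]), array([609., -72.,  30.]), array([404., -94.,  30.]), array([371., 163.,  30.])]
tealight [370. 373.  15.]
tin [606. 329.   0.]
jar [645. 340. 100.]
salt [637. 179.  90.]
```

```bash
python3 -m jog '[[0,0,8.3,0,0,0,-1],[0,0,8.3,0,0,0,-1],[0,0,8.3,0,0,0,-1],[0,0,8.3,0,0,0,-1],[0,0,8.3,0,0,0,-1]]'
python3 -m jog '[[0,0,8.3,0,0,0,-1],[0,0,8.3,0,0,0,-1],[0,0,8.3,0,0,0,-1],[0,0,0,0,0,0,-1]]'
python3 -m jog '[[0,0,0,-20,7,0,-1],[0,0,0,-39,14.5,0,-1],[0,0,0,-39,14.5,0,-1],[0,0,0,-39,14.5,0,-1],[0,0,0,-39,14.5,0,-1]]'
python3 -m jog '[[0,0,0,-39,14.5,0,-1],[0,0,0,-39,14.5,0,-1],[0,0,0,-39,14.5,0,-1],[0,0,0,-39,14.5,0,-1],[0,0,0,-39,14.5,0,-1]]'
python3 -m jog '[[0,0,0,-39,14.5,0,-0.3],[0,0,0,-39,14.5,0,-0.3],[0,0,0,-39,14.5,0,-0.3],[0,0,0,-39,14.5,0,-0.3],[0,0,0,-39,14.5,0,-0.3]]'
python3 -m jog '[[0,0,0,-17,7,0,-0.3],[0,0,0,0,0,0,-0.3],[0,0,0,0,0,0,-0.3]]'
cat > look.py <<'E'
import sys
from h import *
from bench import r
n=sys.argv[1]; q=r.sense(); s=r.snapshot(n.split("_")[0]); s["st"]=q
pickle.dump(s,open(f"pics/{n}.pkl","wb")); cv2.imwrite(f"pics/{n}.png",s["pixels"][:,:,::-1])
print({k:np.round(q[k],2).tolist() for k in("time","joint_pos","tool_pos","tcp_rot","ft_force","grip_force","finger_gap")})
if n[0]=="w":
    W=cam(s,q["tool_pos"],q["tcp_rot"])
    b=np.array([456.2,25.4,22]);a=np.radians(97.1);x=np.array([np.cos(a),np.sin(a),0]);y=np.array([-x[1],x[0],0])
    for nm,p in dict(grip=b,front=b+60*x,rear=b-56*x,btn=b+18.5*y,head=b+104*x).items(): print(nm,w2px(s,W,p)[0].round(1))
E
python3 look.py wrist_1
```

```text
time: 0.65
tool_pos: [167.9, 575.8, 230.8]
tcp_rot: [-180.0, 0.0, 121.9]
ft_force: [-0.2, -0.3, 0.1]
finger_gap: 85.4
grip_force: 0.0
time: 1.05
tool_pos: [167.9, 575.8, 230.9]
tcp_rot: [-180.0, 0.0, 97.2]
ft_force: [0.5, -0.6, 0.5]
finger_gap: 85.4
grip_force: 0.0
time: 1.55
tool_pos: [255.3, 408.2, 231.1]
tcp_rot: [-180.0, 0.0, 97.7]
ft_force: [1.7, 0.1, 0.1]
finger_gap: 85.4
grip_force: 0.0
time: 2.05
tool_pos: [352.2, 224.1, 231.4]
tcp_rot: [180.0, -0.0, 97.7]
ft_force: [0.2, 0.1, 0.2]
finger_gap: 85.6
grip_force: 0.0
time: 2.55
tool_pos: [449.0, 39.8, 231.4]
tcp_rot: [180.0, -0.0, 97.6]
ft_force: [0.5, 0.2, 0.5]
finger_gap: 55.7
grip_force: 0.0
time: 2.85
tool_pos: [457.4, 25.5, 231.1]
tcp_rot: [-180.0, -0.0, 97.4]
ft_force: [0.1, 0.4, 0.5]
finger_gap: 55.8
grip_force: 0.0
{'time': 2.85, 'joint_pos': [-3.24, -15.02, 106.8, 0.02, 88.27, -10.68], 'tool_pos': [457.43, 25.5, 231.05], 'tcp_rot': [-179.96, -0.03, 97.44], 'ft_force': [0.07, 0.4, 0.49], 'grip_force': 0.0, 'finger_gap': 55.77}
grip [256.5 167.7]
front [256.8 116.8]
rear [256.2 211. ]
btn [241.2 167.6]
head [257.1  76.1]
```

View pics/wrist_1.png

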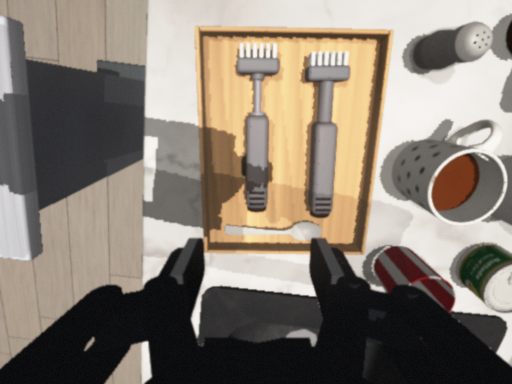

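The wrist view shows the thin-rod brush at (257,113) to (257,210), within 3 px of the prediction and in line with the tool. I'll descend on it.

```bash
python3 -m jog '[[0,0,0,1,0,40,-0.3],[0,0,0,0,0,45,-0.3],[0,0,0,0,0,45,-0.3],[0,0,0,0,0,35,-0.3],[0,0,0,0,0,20,-0.3]]' 
python3 -m jog '[[0,0,0,0,0,15,-0.3],[0,0,0,0,0,10,-0.3],[0,0,0,0,0,7,-0.3],[0,0,0,0,0,4,-0.3],[0,0,0,0,0,0,-0.3]]' 
python3 -m jog '[[0,0,0,0,0,0,-0.1],[0,0,0,0,0,0,0.1],[0,0,0,0,0,0,0.2]]' 60
```

```text
time: 3.4
tool_pos: [454.7, 28.0, 43.0]
tcp_rot: [-179.8, -0.1, 97.5]
ft_force: [0.2, 0.9, -0.0]
finger_gap: 55.7
grip_force: 0.0
time: 3.9
tool_pos: [457.7, 26.7, 10.4]
tcp_rot: [180.0, 0.0, 97.4]
ft_force: [0.5, -0.2, 0.2]
finger_gap: 55.6
grip_force: 0.0
time: 4.2
tool_pos: [457.8, 26.4, 10.8]
tcp_rot: [180.0, 0.0, 97.3]
ft_force: [-1.4, 0.2, 0.5]
finger_gap: 34.1
grip_force: 0.2
```

```bash
python3 -m jog '[[0,0,0,0,0,2,0.2],[0,0,0,0,0,2,0.2],[0,0,0,0,0,0,0.2],[0,0,0,0,0,0,1],[0,0,0,0,0,0,1]]' 60
python3 -m jog '[[0,0,0,0,0,0,1],[0,0,0,0,0,0,1],[0,0,0,0,0,0,1],[0,0,0,0,0,0,1],[0,0,0,0,0,0,1]]'
python3 -m jog '[[0,0,0,0,0,-5,1],[0,0,0,0,0,-10,1],[0,0,0,0,0,-20,1],[0,0,0,0,0,-25,1],[0,0,0,0,0,-30,1]]'
python3 -m jog '[[0,0,0,0,0,-30,1],[0,0,0,0,0,-20,1],[0,0,0,0,0,-10,1],[0,0,0,0,0,0,1],[0,0,0,0,0,0,1]]'
python3 look.py wrist_2; python3 look.py side_2; python3 look.py top_2
python3 - <<'E'
from h import *
c=np.vstack([load("side_2")["pixels"][60:260,130:370,::-1]]);t=load("top_2")["pixels"][150:275,140:360,::-1]
a=cv2.resize(load("wrist_2")["pixels"][:,:,::-1],(400,300));b=cv2.resize(c,(360,300));d=cv2.resize(t,(528,300))
o=np.zeros((600,760,3),np.uint8);o[:300,:400]=a;o[:300,400:760]=b;o[300:,:528]=d;cv2.imwrite("pics/m2.png",o)
E
```

```text
time: 4.7
tool_pos: [458.4, 26.5, 6.8]
tcp_rot: [179.9, 0.0, 97.3]
ft_force: [0.7, -0.1, 3.3]
finger_gap: 25.9
grip_force: 60.1
time: 5.2
tool_pos: [458.3, 26.5, 6.8]
tcp_rot: [179.9, 0.0, 97.3]
ft_force: [3.8, 0.1, 4.7]
finger_gap: 25.4
grip_force: 60.9
time: 5.7
tool_pos: [455.6, 26.6, 96.2]
tcp_rot: [-179.8, -0.0, 97.3]
ft_force: [0.8, -0.2, -1.9]
finger_gap: 25.6
grip_force: 59.2
time: 6.2
tool_pos: [456.8, 26.5, 155.2]
tcp_rot: [-179.9, -0.0, 97.3]
ft_force: [0.1, -0.4, -2.9]
finger_gap: 25.7
grip_force: 59.2
{'time': 6.2, 'joint_pos': [-3.1, -12.26, 112.48, -0.0, 79.88, -10.44], 'tool_pos': [456.75, 26.53, 155.17], 'tcp_rot': [-179.9, -0.02, 97.34], 'ft_force': [0.06, -0.37, -2.87], 'grip_force': 59.17, 'finger_gap': 25.69}
grip [257.1 185.4]
front [257.4 121.9]
rear [256.8 238. ]
btn [238.  185.3]
head [257.7  69.9]
{'time': 6.25, 'joint_pos': [-3.1, -12.23, 112.51, -0.0, 79.88, -10.44], 'tool_pos': [456.42, 26.54, 154.66], 'tcp_rot': [-179.84, -0.03, 97.34], 'ft_force': [-0.84, 0.54, -2.64], 'grip_force': 59.17, 'finger_gap': 25.78}
{'time': 6.3, 'joint_pos': [-3.1, -12.22, 112.51, -0.0, 79.88, -10.44], 'tool_pos': [456.34, 26.55, 154.53], 'tcp_rot': [-179.83, -0.03, 97.34], 'ft_force': [-0.07, -0.79, -1.93], 'grip_force': 59.17, 'finger_gap': 25.57}
```

View pics/m2.png

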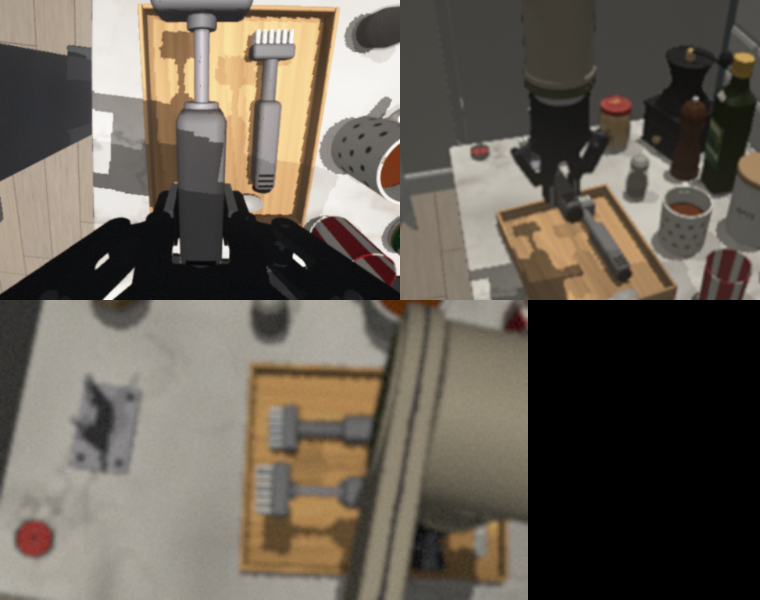

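The brush is in hand and level, and the plain brush is undisturbed. I'll check where along the handle the pads sit.

Run:
```python
from h import *
s=load("wrist_2");q=s["st"];W=cam(s,q["tool_pos"],q["tcp_rot"]);tp=q["tool_pos"];Rm=R.from_euler("xyz",q["tcp_rot"],degrees=True).as_matrix()
for n,uv,h,e in[("front rod exit",(258,130),15,60),("front top",(257,137),30,60),("collar rear",(258,36),18,98),("plate rear bottom",(258,18),15,104)]:
    p=px2w(s,W,uv,tp[2]+h); print(n,(Rm.T@(p-tp)).round(1),"expected x",e)
s=load("top_2");W=cam(s)
x=np.array([np.cos(np.radians(97.3)),np.sin(np.radians(97.3)),0])
b=px2w(s,W,(140+289/2.4,150+188/2.4),tp[2]+22);print("plate rear from top",b.round(1),((b-tp)@x).round(1),"exp 104")
cv2.imwrite("pics/w2c.png",cv2.resize(load("wrist_2")["pixels"][100:384,190:330,::-1],None,fx=2.1,fy=2.1,interpolation=cv2.INTER_CUBIC))
```

```text
front rod exit [ 64.7  -0.3 -15. ] expected x 60
front top [ 63.5  -0.8 -30. ] expected x 60
collar rear [100.2  -0.4 -18. ] expected x 98
plate rear bottom [107.1  -0.4 -15. ] expected x 104
plate rear from top [444.  129.9 177.2] 104.1 exp 104
```

View pics/w2c.png

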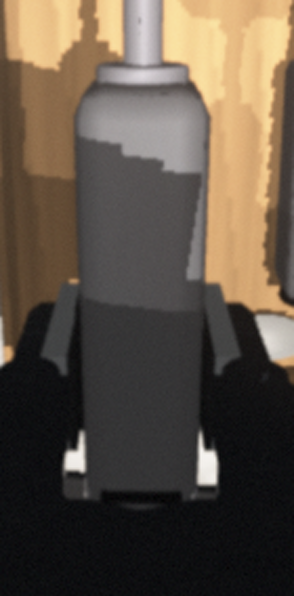

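The pads sit within 3 mm of the button centre, which is the dark front edge in the crop, with the handle centred between them. Next I'll carry the brush over the fork.

```bash
python3 -m jog '[[0,0,3.2,0,0,0,1],[0,0,3.3,0,0,0,1],[0,0,0,15,3,0,1],[0,0,0,30,6,0,1],[0,0,0,35,7,0,1]]'
python3 -m jog '[[0,0,0,40,8,0,1],[0,0,0,35,7,0,1],[0,0,0,30,6,0,1],[0,0,0,20,4,0,1],[0,0,0,7,2,0,1]]'
python3 -m jog '[[0,0,0,0,0,0,1],[0,0,0,0,0,0,1],[0,0,0,0,0,0,1]]'
python3 look.py side_3;python3 look.py top_3;python3 look.py wrist_3
python3 - <<'E'
from h import *
o=np.zeros((600,800,3),np.uint8)
o[:300,:400]=cv2.resize(load("wrist_3")["pixels"][:,:,::-1],(400,300))
o[:300,400:]=cv2.resize(load("side_3")["pixels"][90:240,130:330,::-1],(400,300),interpolation=cv2.INTER_CUBIC)
o[300:,:400]=cv2.resize(load("top_3")["pixels"][130:280,130:330,::-1],(400,300),interpolation=cv2.INTER_CUBIC)
cv2.imwrite("pics/m3.png",o)
E
```

```text
time: 6.85
tool_pos: [471.9, 106.8, 155.1]
tcp_rot: [-179.9, 0.0, 90.7]
ft_force: [0.5, -0.1, -1.0]
finger_gap: 25.6
grip_force: 59.2
time: 7.35
tool_pos: [496.7, 240.8, 154.9]
tcp_rot: [-179.9, 0.0, 91.0]
ft_force: [-0.6, -0.0, -0.8]
finger_gap: 25.7
grip_force: 59.2
time: 7.65
tool_pos: [497.3, 238.0, 156.0]
tcp_rot: [-180.0, 0.0, 90.8]
ft_force: [-1.0, -0.1, -1.0]
finger_gap: 25.6
grip_force: 59.2
{'time': 7.65, 'joint_pos': [20.25, 2.74, 98.24, -0.02, 79.05, 19.48], 'tool_pos': [497.32, 237.99, 156.04], 'tcp_rot': [-179.97, 0.03, 90.78], 'ft_force': [-1.04, -0.08, -0.98], 'grip_force': 59.19, 'finger_gap': 25.61}
{'time': 7.7, 'joint_pos': [20.26, 2.74, 98.24, -0.01, 79.05, 19.49], 'tool_pos': [497.39, 238.05, 156.15], 'tcp_rot': [-179.98, 0.02, 90.77], 'ft_force': [0.37, 0.87, -0.85], 'grip_force': 59.19, 'finger_gap': 25.68}
{'time': 7.75, 'joint_pos': [20.26, 2.73, 98.23, -0.01, 79.05, 19.49], 'tool_pos': [497.49, 238.15, 156.31], 'tcp_rot': [180.0, 0.01, 90.77], 'ft_force': [-0.35, 0.65, -1.46], 'grip_force': 59.19, 'finger_gap': 25.56}
grip [220.2 355.6]
front [212.4 314.3]
rear [226.9 390.2]
btn [204.9 356.9]
head [206.  280.8]
```

View pics/m3.png

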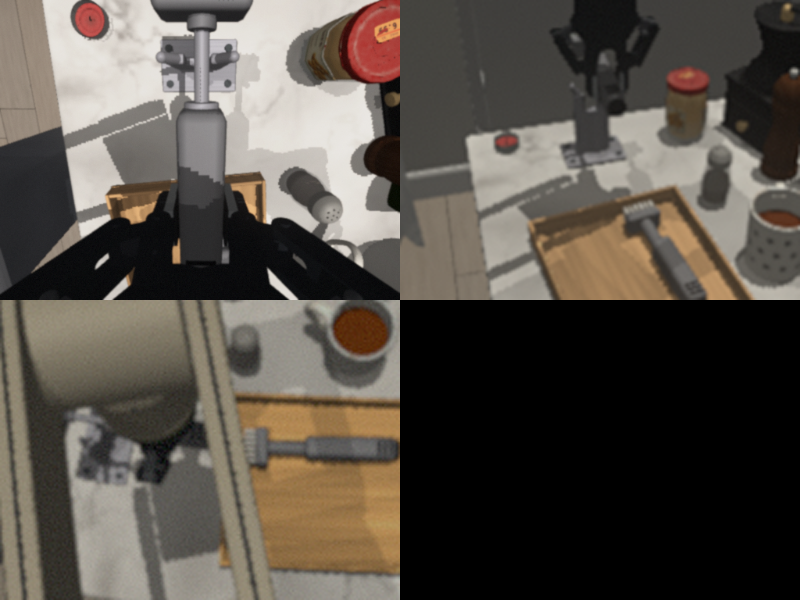

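Run:
```python
from h import *
s=load("wrist_3");q=s["st"];W=cam(s,q["tool_pos"],q["tcp_rot"]);tp=q["tool_pos"];Rm=R.from_euler("xyz",q["tcp_rot"],degrees=True).as_matrix()
k=1.28
P=[px2w(s,W,(u*k,v*k),5) for u,v in[(162,38),(240,38),(236,92),(163,92)]]
c=np.mean(P,0);print("base centre",c.round(1),"sides",[np.round(P[i]-P[i-1],1)[:2].tolist() for i in range(4)],"tool",(Rm.T@(c-tp)).round(1))
for n,uv,z in[("tipL",(159,57),126),("tipR",(238,57),126)]: print(n,(Rm.T@(px2w(s,W,(uv[0]*k,uv[1]*k),z)-tp)).round(1))
for n,uv,h in[("rod",(202,65),15),("collar",(202,28),18)]: print(n,(Rm.T@(px2w(s,W,(uv[0]*k,uv[1]*k),tp[2]+h)-tp)).round(1))
```

```text
base centre [495.  330.2   5. ] sides [[0.8, 61.1], [90.7, 1.3], [-1.2, -61.1], [-90.3, -1.3]] tool [ 92.1  -1.3 151.3]
tipL [ 91.2 -29.9  30.3]
tipR [91.3 25.2 30.3]
rod [ 83.3  -0.2 -15. ]
collar [100.1  -0.2 -18. ]
```

The wrist view puts the slot about 1.5 mm off the rod sideways, so I'll correct that and lower.

```bash
python3 -m jog '[[0,0,0,2,-1.5,0,1],[0,0,0,0,0,8,1],[0,0,0,0,0,12,1],[0,0,0,0,0,12,1],[0,0,0,0,0,8,1]]'
python3 -m jog '[[0,0,0,0,0,8,1],[0,0,0,0,0,8,1],[0,0,0,0,0,8,1],[0,0,0,0,0,6,1],[0,0,0,0,0,0,1]]'
python3 -m jog '[[0,0,0,0,0,5,1],[0,0,0,0,0,4,1],[0,0,0,0,0,2,1],[0,0,0,0,0,0,1],[0,0,0,0,0,0,1]]'
python3 look.py side_4;python3 look.py wrist_4
python3 - <<'E'
from h import *
o=np.zeros((300,800,3),np.uint8)
o[:,:400]=cv2.resize(load("wrist_4")["pixels"][:,:,::-1],(400,300))
o[:,400:]=cv2.resize(load("side_4")["pixels"][100:220,150:310,::-1],(400,300),interpolation=cv2.INTER_CUBIC)
cv2.imwrite("pics/m4.png",o)
E
```

```text
time: 8.3
tool_pos: [494.8, 240.7, 114.0]
tcp_rot: [-179.9, 0.1, 90.8]
ft_force: [-0.3, 0.2, -2.2]
finger_gap: 25.6
grip_force: 59.2
time: 8.8
tool_pos: [495.3, 240.8, 85.1]
tcp_rot: [-179.9, 0.0, 90.8]
ft_force: [-0.4, 1.0, -1.4]
finger_gap: 25.6
grip_force: 59.2
time: 9.3
tool_pos: [496.0, 241.1, 75.4]
tcp_rot: [180.0, -0.0, 90.8]
ft_force: [-0.3, -0.3, -1.5]
finger_gap: 25.9
grip_force: 59.2
{'time': 9.3, 'joint_pos': [20.6, 7.54, 102.07, -0.0, 70.38, 19.76], 'tool_pos': [495.97, 241.11, 75.39], 'tcp_rot': [179.99, -0.0, 90.84], 'ft_force': [-0.33, -0.35, -1.47], 'grip_force': 59.19, 'finger_gap': 25.86}
{'time': 9.35, 'joint_pos': [20.6, 7.54, 102.07, 0.0, 70.37, 19.76], 'tool_pos': [496.06, 241.16, 75.49], 'tcp_rot': [179.98, -0.01, 90.84], 'ft_force': [0.26, -0.04, -1.66], 'grip_force': 59.19, 'finger_gap': 25.6}
grip [211.6 427.8]
front [200.8 380.1]
rear [220.4 466.4]
btn [192.2 429.2]
head [191.9 340.2]
```

View pics/m4.png

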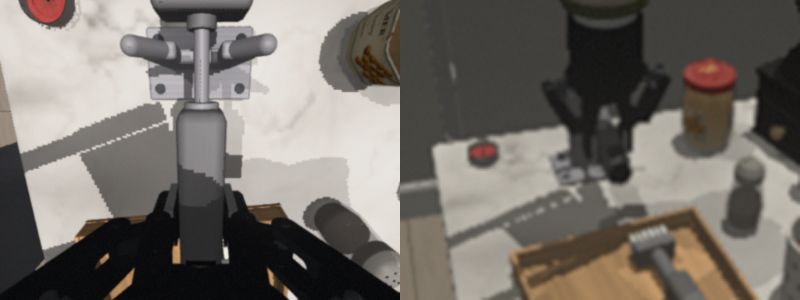

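The rod is in the slot with the head behind the fork and no contact force. Now I'll pull back gently.

```bash
python3 -m jog '[[0,0,0,-4,0,0,1],[0,0,0,-6,0,0,1],[0,0,0,-6,0,0,1],[0,0,0,-6,0,0,1],[0,0,0,-6,0,0,1]]'
python3 -m jog '[[0,0,0,-6,0,0,1],[0,0,0,-6,0,0,1],[0,0,0,-6,0,0,1],[0,0,0,-6,0,0,1],[0,0,0,-4,0,0,1]]'
python3 -m jog '[[0,0,0,-6,0,0,1],[0,0,0,-6,0,0,1],[0,0,0,-6,0,0,1],[0,0,0,-6,0,0,1],[0,0,0,0,0,0,1]]'
python3 look.py wrist_5
```

```text
time: 9.9
tool_pos: [496.4, 212.7, 75.4]
tcp_rot: [180.0, -0.0, 90.8]
ft_force: [-0.7, 3.2, -1.6]
finger_gap: 25.5
grip_force: 59.7
time: 10.4
tool_pos: [496.8, 184.5, 75.3]
tcp_rot: [-180.0, 0.0, 90.8]
ft_force: [-0.6, 2.1, -1.1]
finger_gap: 25.8
grip_force: 59.1
time: 10.9
tool_pos: [497.1, 160.3, 75.3]
tcp_rot: [-180.0, 0.0, 90.8]
ft_force: [-0.6, 1.9, -0.6]
finger_gap: 25.5
grip_force: 59.2
{'time': 10.9, 'joint_pos': [12.26, 3.2, 106.73, -0.02, 70.08, 11.46], 'tool_pos': [497.12, 160.28, 75.29], 'tcp_rot': [-180.0, 0.02, 90.8], 'ft_force': [-0.57, 1.94, -0.58], 'grip_force': 59.15, 'finger_gap': 25.52}
grip [207.3 361.5]
front [195.  302.6]
rear [217.2 408.7]
btn [185.9 363.2]
head [184.7 253. ]
```

View pics/wrist_5.png

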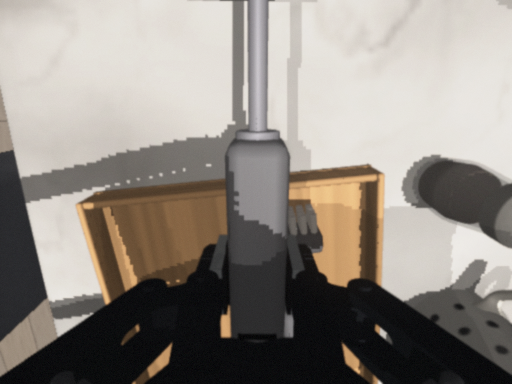

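The rod is visibly drawn far out, running from (258,130) past the top of the picture. I'll creep to the second stop.

```bash
python3 -m jog '[[0,0,0,-3,0,0,1],[0,0,0,-3,0,0,1],[0,0,0,-2,0,0,1],[0,0,0,0,0,0,1]]'
python3 -m jog '[[0,0,0,-1,0,0,1],[0,0,0,-1,0,0,1],[0,0,0,0,0,0,1]]'
```

```text
time: 11.35
tool_pos: [497.2, 152.9, 75.3]
tcp_rot: [-180.0, 0.0, 90.8]
ft_force: [0.6, 2.8, -0.4]
finger_gap: 25.5
grip_force: 59.1
time: 11.65
tool_pos: [497.2, 151.0, 75.3]
tcp_rot: [-180.0, 0.0, 90.8]
ft_force: [0.4, 2.2, -0.3]
finger_gap: 25.7
grip_force: 59.1
```

```bash
python3 -m jog '[[0,0,0,-1,0,0,1],[0,0,0,0,0,0,1]]'
python3 -m jog '[[0,0,0,-1,0,0,1],[0,0,0,0,0,0,1]]'
```

```text
time: 11.85
tool_pos: [497.2, 150.0, 75.3]
tcp_rot: [-180.0, 0.0, 90.8]
ft_force: [-0.3, 3.0, -0.2]
finger_gap: 25.6
grip_force: 59.1
time: 12.05
tool_pos: [497.3, 149.0, 75.3]
tcp_rot: [-180.0, 0.0, 90.8]
ft_force: [0.6, 2.4, -1.3]
finger_gap: 25.6
grip_force: 59.1
```

```bash
python3 -m jog '[[0,0,0,-1,0,0,1],[0,0,0,0,0,0,1]]'
python3 -m jog '[[0,0,0,-1,0,0,1],[0,0,0,0,0,0,1]]'
python3 -m jog '[[0,0,0,-1,0,0,1],[0,0,0,0,0,0,1]]'
```

```text
time: 12.25
tool_pos: [497.3, 148.4, 75.3]
tcp_rot: [180.0, -0.0, 90.8]
ft_force: [-0.4, 5.4, -1.6]
finger_gap: 25.6
grip_force: 59.1
time: 12.45
tool_pos: [497.3, 148.3, 75.4]
tcp_rot: [180.0, -0.1, 90.9]
ft_force: [-0.3, 10.5, -2.4]
finger_gap: 25.7
grip_force: 59.1
time: 12.65
tool_pos: [497.3, 148.2, 75.4]
tcp_rot: [180.0, -0.2, 90.9]
ft_force: [1.3, 14.2, -2.9]
finger_gap: 25.4
grip_force: 59.1
```

The force rose at y≈148.4, so the second stop is reached. I'll ease off 2 mm, settle and check.

```bash
python3 -m jog '[[0,0,0,1,0,0,1],[0,0,0,1,0,0,1],[0,0,0,0,0,0,1],[0,0,0,0,0,0,1],[0,0,0,0,0,0,1]]'
python3 look.py top_6; python3 look.py side_6
python3 - <<'E'
from h import *
o=np.zeros((400,800,3),np.uint8)
o[:,:400]=cv2.resize(load("top_6")["pixels"][120:280,130:290,::-1],(400,400),interpolation=cv2.INTER_CUBIC)
o[:,400:]=cv2.resize(load("side_6")["pixels"][100:260,150:310,::-1],(400,400),interpolation=cv2.INTER_CUBIC)
cv2.imwrite("pics/m6.png",o)
E
```

```text
time: 13.15
tool_pos: [497.3, 148.4, 75.3]
tcp_rot: [180.0, -0.0, 90.8]
ft_force: [-0.1, 5.9, -0.3]
finger_gap: 25.4
grip_force: 59.1
{'time': 13.15, 'joint_pos': [10.93, 2.66, 107.29, 0.04, 70.05, 10.07], 'tool_pos': [497.27, 148.36, 75.31], 'tcp_rot': [180.0, -0.04, 90.84], 'ft_force': [-0.14, 5.92, -0.33], 'grip_force': 59.14, 'finger_gap': 25.39}
{'time': 13.2, 'joint_pos': [10.93, 2.66, 107.29, 0.03, 70.05, 10.07], 'tool_pos': [497.26, 148.35, 75.3], 'tcp_rot': [-180.0, -0.03, 90.84], 'ft_force': [-0.14, 5.52, -1.03], 'grip_force': 59.14, 'finger_gap': 26.01}
```

View pics/m6.png

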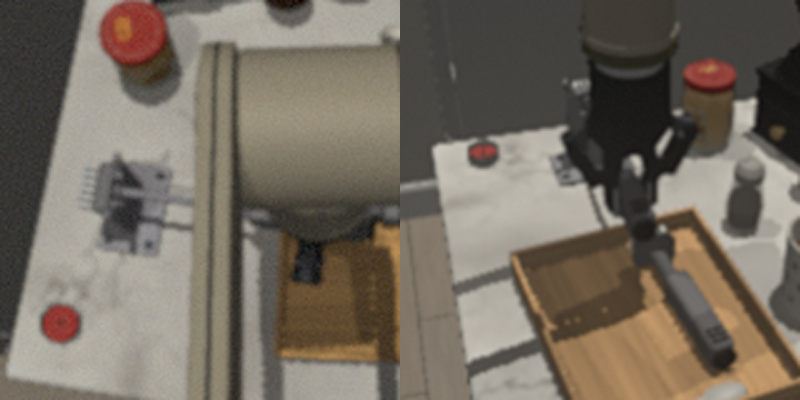

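The head sits behind the fork at (105,190) in the top view, the rod is in the slot, and it's held at the stop with about 6 N. Handing in.

```bash
python3 -c "
from bench import r
print(r.hand_in())"
```

```text
the job is handed in; nothing more can be done
None
```

I handed the job in at about 13 s: the telescopic brush is held level in the fork, button side gripped at about 59 N, and drawn back with about 6 N to a firm stop about 80 mm out. The hand-in gave no verdict, and the rod and button positions are inferred from force, travel and images, because neither joint can be read directly.

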